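# Stop the wash timer and lift the basket of prints out to drain

### The arm

A 6-joint arm with a two-finger parallel gripper is mounted at the origin on a cart in front of the work surface, level with it; the furniture and walls round the work are solid. World frame = base frame: x ahead of the robot, y to its left, z up, the work surface at z = 0. Lengths are in m, angles in rad, forces in N, time in s.
With the tool pointing down it reaches from about 0.275 to 0.775 m from the base axis. Payload 14.6 kg.
Tool frame: the origin (TCP) lies at the very end of the fingers, on their centre line; the grasp point (between the pads) lies 19 mm behind it; z points along the fingers, y is the line along which they close (so a half turn about z gives the same grasp; the last joint's range is limited). The gripper opens to 85 mm and grips with 20 to 120 N. Pads are 22 mm wide; open, the fingers measure 114 mm over their backs; the gripper's body (76 mm by 85 mm) begins 54 mm behind the grasp point. The pads swing forward as they close: fully open they stand 13 mm farther back than shut.
Start: joints at [1.109, 0.263, -0.048, 1.259, 0, 1.415], TCP at [0.159, 0.5, 0.231] pointing down, gripper open.
Joint ranges: [-2.65, 2.65], [-0.89, 1.7], [-1.18, 1.37], [-2.13, 2.11], [-1.35, 1.29], [-3.14, 3.14]. Speed limits (rad/s): [1.89, 1.89, 2.57, 2.79, 3.14, 3.14].

### API

Orientations are given as a unit quaternion [w, x, y, z].
In Python, from cell import manip gives the robot as it stands.
- The arm moves only by the tool apply_moves, never from a script. Its argument "plan" is a list that holds one entry, the list of rows, each a list of 5 numbers: the opening, from 0 (shut) to 1 (fully open), then the shift along the tool's x, y, z in mm, then the turn about the tool's z in rad. A call has 1 to 20 rows; each row shifts and turns the commanded pose from where the row before left it, along the tool's axes as they then stand; what a row does not reach is not made up. A row lasts 1/12 s, in which the tool goes at most 41.7 mm and 7.16 degrees, less where a joint would pass 70% of its speed; a pose out of reach is approached as far as the arm can. A call is refused whole if a number of a shift passes 41.7 or a number of a turn 0.125, either way. A call with a gripper value outside its range is refused whole. The fingers move at their own pace and stop on an object; the grip force is fixed at half the most. Time passes only in rows, so rows that do not move let the fingers close. It gives the time, the measured TCP pose, the force, the opening and the grip force at its end, in the units of the state.
- manip.observe(): the state, without advancing time (a new reading comes with each control period).
- manip.get_image(name): name is "side" or "top"; returns a dict with "pixels" (480x640x3 uint8, blue, green, red), "fx", "fy", "cx", "cy" (pixels), "cam_to_world" (4x4, takes a point from camera to world coordinates). Camera axes: x right, y down, z forward; pixel columns grow to the right and rows downward; lengths in m; the calibration is good to about 2 mm. A picture is of the moment at which its call begins. There is no depth.
- manip.sign_off(): hands the job in; it is judged then, once.
Trained networks look in a picture, given as the dict that the camera call returned (one of the last four; its "shot" number tells which), for a name from the list of things; names that differ only in an ending like _2 or _b are one class to them, and where a whole thing is asked for, a point or a joint stands for the part that bears it (a point fixed in the world has none). Each returns a list of dicts, best first, with "confidence" (0 to 1); they miss things now and then, are a little off and sometimes report something else, mostly with a low value. They report only what shows in the picture. A call takes as long as a camera call. They do not tell look-alikes from the thing itself.
- manip.recognise(picture, label): "extent" ([left, top, width, height] in pixels, round what is visible of it).
- manip.place_of(picture, label): "position" ([column, row] in pixels: a listed point, or the origin of a listed thing).
The state is a dict: "time": time; "joint_positions": joint angles; "qvel": joint speeds; "joint_efforts": joint torques, N m; "tool_pos": TCP position; "tool_rot": TCP orientation; "force": force on the tool from outside, world axes, zero at the start; "torque": the same for the moment, N m; "width": finger opening in m; "grasp_force": force on a finger pad.
Only numpy, scipy, OpenCV 4.12 (cv2) and the standard library are available. Lean on these libraries where they do the work, as an engineer would, in place of code of your own. Each camera call takes 0.05 s, during which the arm holds its last target. There are 200 camera calls.

### The job

The wash is done: turn the wash station's timer knob counter-clockwise all the way back to its zero stop, and only then lift the wire basket of prints by its blue handle out of the tub. Hold it level and still directly above the tub, a few centimetres clear of the rim, with both prints still in it, for three seconds to drain; finish while still holding it there. Never tip the basket, and leave the bottles, the cup and the scraper alone.

Things in the scene. Friction and masses are not known exactly. Their poses are not given: they have to be found in the camera images.
- station: resin wash station, fixed to the bench: white plinth 170 (x) x 360 (y) x 30 mm high, carrying a round clear empty tub on its left (its +y side) and a grey timer console 150 x 150 mm, top 50 mm above the bench, on its right (-y). Origin at the centre of its underside on the bench; x points to its back, y to its left, z up. Tub: axis 75 mm along +y from the origin, outer diameter 148, inner 140, floor 35 mm and rim 117 mm above the bench.
- tub_mouth (a point): centre of the tub's mouth, at the height of its rim (117 mm above the bench); axes as the station's
- timer (a joint): angle of the timer knob: 0 at the zero stop, where its white mark points to the red dot at the front of the dial; grows as it turns clockwise seen from above (up to 5 rad). Starts somewhere between 1.0 and 2.4. It stays where it is left, with a light friction of 0.04 N m.
- timer_grip (a point): grip point of the timer knob, on its upright axis, 98 mm along -y from the station's origin and 87 mm above the bench. The knob is a black upright bar 42 mm long (along this point's x), 14 mm thick (along y), its top 7 mm above this point, standing on a round skirt of 44 mm diameter whose top is 23 mm below this point. The axes turn with the knob: x along the bar, with the white mark at the -x end.
- basket: loose round steel wire basket standing in the tub, outer diameter 119 mm, wall 50 mm high, 0.2 to 0.4 kg. Origin at the centre of its underside (35 mm above the bench at the start); y along its handle, z up. It starts within 8 mm of the tub's axis.
- basket_grip (a point): centre of the basket's blue handle, 120 mm straight above the centre of the basket's underside (155 mm above the bench at the start). The handle is rigid on the basket: a blue block 64 mm long along y, 16 mm thick along x, 18 mm high, in the middle of a level bar between two uprights at y = +-57 mm. Axes as the basket's.
- gear: grey printed gear, diameter 46 mm, 16 mm high, loose, lying in the basket; origin at the centre of its underside
- cube: green printed test cube, 25 mm, loose, standing in the basket; origin at the centre of its underside
- spray: spray bottle with a white trigger head, 56 x 120 x 272 mm, bystander; origin at the centre of its underside
- cup: clear plastic cup, diameter 62 mm, 53 mm high, bystander; origin at the centre of its underside
- pump: white pump bottle, 74 x 60 x 174 mm, bystander; origin at the centre of its underside
- scraper: scraper with a yellow handle, 192 x 58 x 18 mm, lying, bystander; origin at the centre of its underside
Things that resemble listed ones, but are neither listed nor needed, are in the scene too. What is meant by the basket is not turquoise, and is the larger of those in its own colour. Several things have the shape of the gear; the one meant has the colours described above.

How it is judged:
On the way, in this order (a step that is already met when the one before it is completed fails the run):
1. the timer knob is back at its zero stop (within 0.1 rad) (value of joint timer below 0.1 rad), for 0.2 s.
2. the basket is held clear above the tub, level and still, for 2 s with both prints in it (height (world z) of basket between 0.13 and 0.24 m and horizontal distance between basket_grip and tub_mouth below 0.05 m and angle between basket's own z axis and vertical below 0.12 rad and linear speed of basket below 0.03 m/s and angular speed of basket below 0.25 rad/s and contact force between basket and station below 0.05 N and contact force between the fingers and basket above 1 N and horizontal distance between each of gear, cube and basket below 0.056 m and z of gear in the frame of basket between -0.005 and 0.045 m and z of cube in the frame of basket between -0.005 and 0.045 m), for 2 s.
At the end, for the whole second after the job is handed in: The gripper still holds the basket with its underside 13 to 123 mm above the tub's rim, its centre within 50 mm of the tub's axis, level within 0.12 rad and still (under 30 mm/s), touching no part of the station; gear and cube are in it, and the timer is at its zero stop within 0.1 rad (all of step 2 and value of joint timer below 0.1 rad); the arm keeps its last pose, push and grip.
It fails at once if the basket is tipped by more than 0.35 rad (angle between basket's own z axis and vertical above 0.35 rad).
It fails at once if the basket is lifted (more than 30 mm) while the timer is not at zero (height (world z) of basket above 0.065 m and value of joint timer above 0.15 rad).
It fails at once if a bottle, the cup or the scraper is shifted by more than 30 mm (distance of any of spray, cup, pump, scraper from where it was at the start of the episode above 0.03 m).
It also fails if it takes over 64 s, if anything falls off the work surface, if the arm or the gripper's body presses on something with over 40 N, if the wrist force passes 120 N, or if a joint passes its speed limit or range.

## Working session

There is one attempt and no reset: what is moved stays moved. The work goes in short steps, Python scripts to look and compute and a tool call to move; the robot and the scene stay as the last step left them, time stands still between calls to the robot, and variables do not carry over. Pictures are saved under pics/ and viewed, at most 10 in all, crops included, and the job is handed in when it is done.

Besides the shell and the picture viewer there is one more tool, called after "Request:" as name(argument=value, ...) on one line, values as JSON. apply_moves: Moves the arm, as the interface text tells. Its arguments: {"type":"object","properties":{"plan":{"type":"array","items":{"type":"array","items":{"type":"array","items":{"type":"number"}}}}},"required":["plan"]}

```bash
mkdir -p pics; cat > h.py <<'E'
import numpy as np, cv2
from cell import manip
def shot(n,f=None):
    p=manip.get_image(n)
    if f: cv2.imwrite('pics/'+f,p['pixels'])
    return p
def at_z(p,uv,z):
    M=np.array(p['cam_to_world']); d=M[:3,:3]@np.array([(uv[0]-p['cx'])/p['fx'],(uv[1]-p['cy'])/p['fy'],1])
    o=M[:3,3]; return o+d*(z-o[2])/d[2]
def proj(p,X):
    M=np.array(p['cam_to_world']); c=M[:3,:3].T@(np.array(X)-M[:3,3]); return [p['fx']*c[0]/c[2]+p['cx'],p['fy']*c[1]/c[2]+p['cy']]
E
python3 - <<'E'
from h import *
np.set_printoptions(precision=3,suppress=True)
Z=dict(station=0,tub_mouth=.117,timer_grip=.087,basket=.035,basket_grip=.155,gear=.037,cube=.037,spray=0,cup=0,pump=0,scraper=0)
for n in('top','side'):
    p=shot(n,n+'1.png'); print(n,np.array(p['cam_to_world'])[:3,3])
    for l,z in Z.items():
        for r in manip.place_of(p,l)[:3]: print(l,np.round(r['position']),round(r['confidence'],2),at_z(p,r['position'],z))
print(manip.observe())
E
```

```text
top [0.408 0.019 1.113]
station [404. 239.] 0.89 [ 0.542 -0.174  0.   ]
tub_mouth [452. 236.] 0.47 [ 0.53  -0.254  0.117]
timer_grip [455. 235.] 0.54 [ 0.536 -0.269  0.087]
timer_grip [223. 208.] 0.25 [0.609 0.234 0.087]
basket [315. 310.] 0.58 [0.382 0.04  0.035]
basket [372. 238.] 0.57 [ 0.541 -0.094  0.035]
basket [436. 318.] 0.56 [ 0.356 -0.23   0.035]
basket_grip [379. 230.] 0.93 [ 0.542 -0.097  0.155]
basket_grip [445. 321.] 0.82 [ 0.356 -0.221  0.155]
basket_grip [313. 319.] 0.78 [0.369 0.042 0.155]
gear [368. 225.] 0.67 [ 0.572 -0.086  0.037]
gear [357. 174.] 0.58 [ 0.69  -0.066  0.037]
cube [376. 252.] 0.42 [ 0.507 -0.102  0.037]
spray [190. 185.] 0.63 [0.684 0.33  0.   ]
spray [402. 238.] 0.54 [ 0.543 -0.17   0.   ]
cup [194. 278.] 0.58 [0.462 0.318 0.   ]
cup [452. 238.] 0.24 [ 0.54  -0.287  0.   ]
pump [225. 214.] 0.72 [0.614 0.246 0.   ]
pump [226. 329.] 0.44 [0.345 0.246 0.   ]
scraper [222. 328.] 0.69 [0.347 0.256 0.   ]
side [ 0.545 -0.605  1.145]
station [340. 344.] 0.8 [ 0.549 -0.167  0.   ]
tub_mouth [341. 284.] 0.75 [ 0.542 -0.083  0.117]
timer_grip [330. 376.] 0.
[... 529 characters left out ...]
3 0.   ]
pump [375. 192.] 0.9 [0.611 0.24  0.   ]
pump [329. 377.] 0.34 [ 0.532 -0.242  0.   ]
scraper [270. 182.] 0.75 [0.341 0.249 0.   ]
scraper [331. 376.] 0.39 [ 0.534 -0.239  0.   ]
scraper [324. 307.] 0.34 [ 0.508 -0.085  0.   ]
{'time': 1.2, 'joint_positions': array([ 1.109,  0.263, -0.048,  1.259,  0.   ,  1.416]), 'qvel': array([ 0.001, -0.   ,  0.002, -0.002,  0.002,  0.001]), 'joint_efforts': array([ -0.005, -63.745,  38.477,   0.001,  -0.   ,  -0.   ]), 'tool_pos': array([0.159, 0.5  , 0.231]), 'tool_rot': array([-0.   ,  0.153,  0.988, -0.   ]), 'force': array([-0.17 , -0.139, -0.973]), 'torque': array([ 0.024,  0.003, -0.026]), 'grasp_force': 0.0, 'width': 0.08538052498130182}
```

View pics/top1.png

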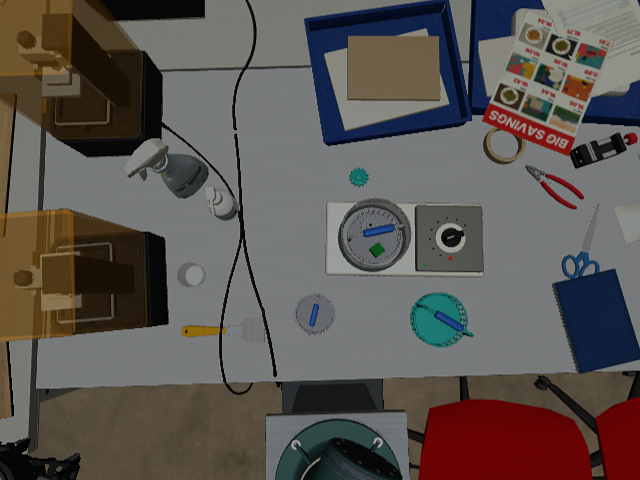

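View pics/side1.png

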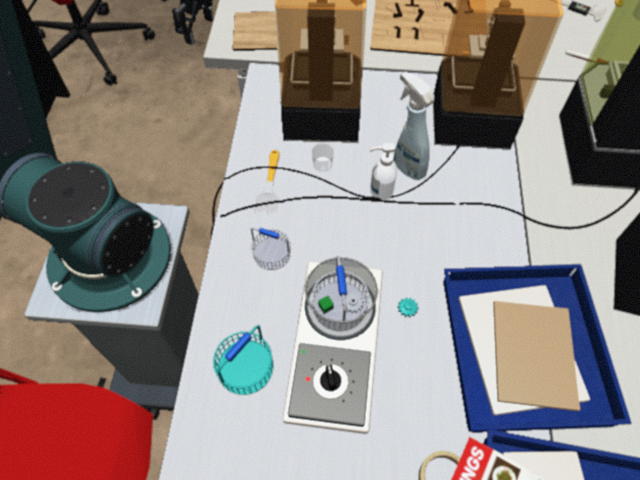

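Candidates for the basket in the top view: the small steel one (315,314), the turquoise one (438,319) and the large steel one in the tub (375,235). The tub one fits, being steel, larger and in the tub. Grey gear (~372,224) and green cube (377,250) are inside it; the turquoise gear (358,177) is a decoy. I'll confirm with a crop.

```bash
python3 - <<'E'
from h import *
a=cv2.imread('pics/top1.png')[195:285,325:490]; b=cv2.imread('pics/side1.png')[250:435,280:390]
A=cv2.resize(a,None,fx=4,fy=4,interpolation=2); B=cv2.resize(b,None,fx=1.2,fy=1.2)
cv2.imwrite('pics/crop.png',A)
E
```

```text
(no output)
```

View pics/crop.png

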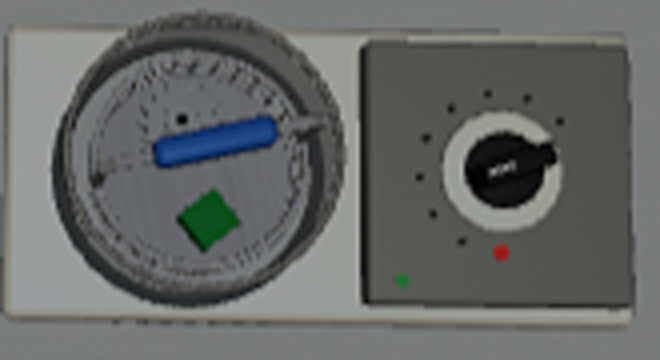

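The crop confirms it: the blue-handled basket in the tub holds the grey gear and green cube. The knob's white mark lies on the left end (~1.3 rad). I'll measure the angles from the saved pictures while starting the approach.

```bash
python3 - <<'E'
from h import *
p=shot('top'); im=p['pixels']
hsv=cv2.cvtColor(im,cv2.COLOR_BGR2HSV)
m=np.zeros(im.shape[:2],np.uint8); m[215:250,350:410]=cv2.inRange(hsv,(100,120,60),(130,255,255))[215:250,350:410]
ys,xs=np.nonzero(m); P=np.array([at_z(p,(u,v),.164)[:2] for u,v in zip(xs,ys)],np.float32)*1000
c,s,a=cv2.minAreaRect(P); bx=cv2.boxPoints((c,s,a)); print('handle',c,s,a,bx)
e=cv2.PCACompute(P,None)[1][0]; print('yaw',np.degrees(np.arctan2(e[1],e[0])))
q=shot('side')
def crop(i,x,y,w,h):
    c=i[y:y+h,x:x+w].astype(float); return cv2.resize(np.clip(255*(c/255)**.45,0,255).astype(np.uint8),(400,400),interpolation=cv2.INTER_CUBIC)
cv2.imwrite('pics/knob.png',np.hstack([crop(im,430,215,50,50),crop(q['pixels'],305,353,50,50)]))
E
```

```text
handle (540.5868530273438, -95.18817138671875) (15.748465538024902, 62.55093002319336) 11.42043685913086 [[ 526.6758    -66.091095]
 [ 539.0613   -127.40355 ]
 [ 554.4979   -124.28525 ]
 [ 542.1124    -62.972794]]
yaw 100.88619
```

View pics/knob.png

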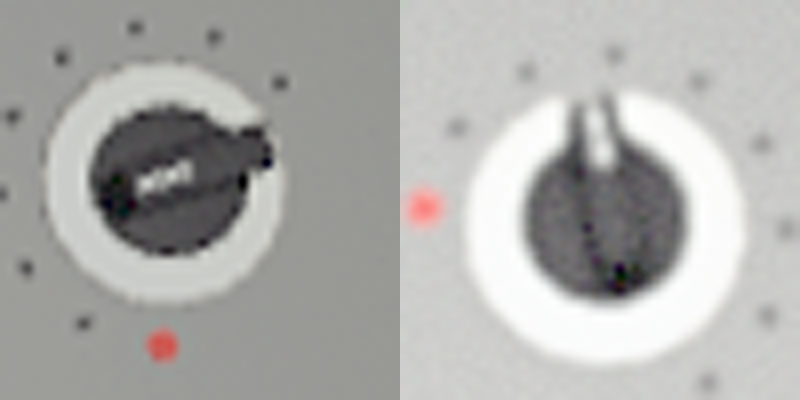

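Request:
apply_moves(plan=[[[1,-28,-29.4,0,0],[1,-28,-29.4,0,0],[1,-28,-29.4,0,0],[1,-28,-29.4,0,0],[1,-28,-29.4,0,0],[1,-28,-29.4,0,0],[1,-28,-29.4,0,0],[1,-28,-29.4,0,0],[1,-28,-29.4,0,0],[1,-28,-29.4,0,0],[1,-28,-29.4,0,0],[1,-28,-29.4,0,0],[1,-28,-29.4,0,0],[1,-28,-29.4,0,0],[1,-28,-29.4,0,0],[1,-28,-29.4,0,0]]])

```text
time: 2.63
tool_pos: [0.443, -0.0833, 0.2314]
tool_rot: [0.0, 0.153, 0.988, -0.0]
force: [1.2, 0.2, 0.1]
width: 0.0853
grasp_force: 0.0
```

The white mark is at the bar's left end (crop 140–192, 178), with the bar yawed about 105°, so timer ≈ 1.3. The handle is at (0.541, -0.095) with yaw about 101°.

Request:
apply_moves(plan=[[[0.7,-28.4,-29.6,0,0],[0.7,-28.4,-29.6,0,0],[0.7,-28.4,-29.6,0,0],[0.7,-28.4,-29.6,0,0],[0.7,-28.4,-29.6,0,0],[0.7,0,0,10,0.125],[0.7,0,0,10,0.125],[0.7,0,0,10,0.125],[0.7,0,0,10,0.125],[0.7,0,0,10,0.125],[0.7,0,0,10,0.125],[0.7,0,0,10,0.125],[0.7,0,0,10,0.125],[0.7,0,0,0,0],[0.7,0,0,0,0]]])

```text
time: 3.88
tool_pos: [0.5331, -0.2649, 0.1512]
tool_rot: [-0.0, 0.606, 0.795, -0.0]
force: [-0.7, 0.1, 1.2]
width: 0.0598
grasp_force: 0.0
```

```bash
python3 - <<'E'
from h import *
o=manip.observe(); print(o['tool_pos'],o['tool_rot'],o['joint_positions'])
p=shot('side'); print(proj(p,[.534,-.267,.087]),proj(p,o['tool_pos']))
cv2.imwrite('pics/k2.png',cv2.resize(p['pixels'][280:430,260:420],None,fx=4,fy=4,interpolation=2))
E
```

```text
[ 0.53310354 -0.26485198  0.15118028] [-4.10679302e-04  6.06296397e-01  7.95238650e-01 -2.59070589e-05] [-5.97925172e-01  4.16395690e-01 -3.43881055e-02  1.12083548e+00
 -7.84298849e-06  7.04865069e-01]
[np.float64(330.0206796240781), np.float64(375.93843039050734)] [np.float64(330.10584564604505), np.float64(363.7360412554632)]
```

View pics/k2.png

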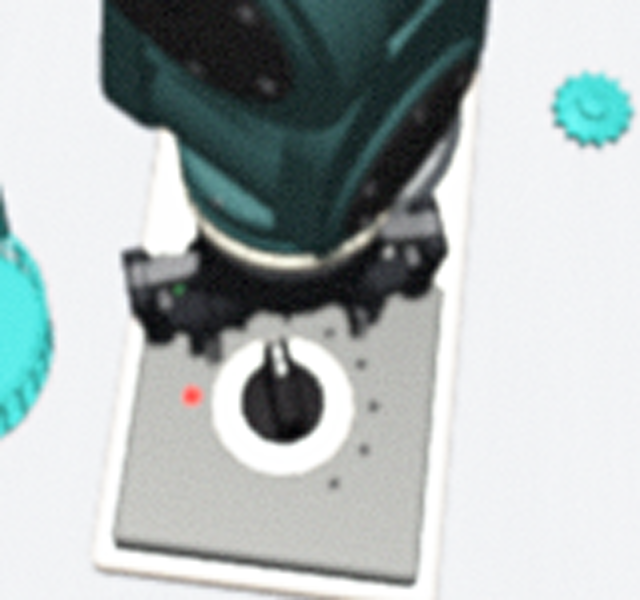

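The fingers straddle the knob, at crop x≈208 and 360 against the knob at 280. Next: descend and grip.

Request:
apply_moves(plan=[[[0.7,0,0,20,0],[0.7,-2,0,20,0],[0.7,0,0,20,0],[0.7,0,0,15,0],[0.7,0,0,5,0],[0.3,0,0,0,0],[0,0,0,0,0],[0,0,0,0,0],[0,0,0,0,0],[0,0,0,0,0],[0,0,0,0,0],[0,0,0,0,0]]])

```text
time: 4.93
tool_pos: [0.5348, -0.2673, 0.0727]
tool_rot: [0.001, 0.608, 0.794, 0.0]
force: [1.3, -0.2, 6.3]
width: 0.0127
grasp_force: 60.7
```

Request:
apply_moves(plan=[[[0,0,0,0,-0.1],[0,0,0,0,-0.12],[0,0,0,0,-0.12],[0,0,0,0,-0.12],[0,0,0,0,-0.12],[0,0,0,0,-0.12],[0,0,0,0,-0.12],[0,0,0,0,-0.12],[0,0,0,0,-0.12],[0,0,0,0,-0.12],[0,0,0,0,-0.04],[0,0,0,0,0],[0,0,0,0,0]]])

```text
time: 6.02
tool_pos: [0.5349, -0.2671, 0.0727]
tool_rot: [0.001, 0.043, 0.999, -0.0]
force: [2.3, 2.7, 5.7]
width: 0.0129
grasp_force: 60.7
```

```bash
python3 - <<'E'
from h import *
o=manip.observe(); print(o['tool_pos'],o['torque'],o['force'],2*np.degrees(np.arctan2(o['tool_rot'][2],o['tool_rot'][1])))
E
```

```text
[ 0.53494733 -0.26712067  0.07270718] [ 0.49857249 -0.48175651  0.08599127] [2.30504046 2.73278747 5.66149145] 175.09136382674671
```

Request:
apply_moves(plan=[[[0,0,0,0,-0.04],[0,0,0,0,-0.03],[0,0,0,0,0],[0,0,0,0,0]]])

```text
time: 6.35
tool_pos: [0.5346, -0.2671, 0.0727]
tool_rot: [0.001, 0.008, 1.0, -0.0]
force: [1.2, 2.3, 7.9]
width: 0.0127
grasp_force: 63.4
```

```bash
python3 - <<'E'
from h import *
o=manip.observe(); print(o['tool_pos'],o['torque'],o['force'],2*np.degrees(np.arctan2(o['tool_rot'][2],o['tool_rot'][1])))
E
```

```text
[ 0.53457103 -0.26714441  0.0726832 ] [ 0.4814218  -0.01043968 -0.67730006] [1.23972444 2.32323854 7.88123065] 179.03919303227832
```

Torque about z rose to -0.68, so the knob is at its stop. Next: release, rise and check.

Request:
apply_moves(plan=[[[0.3,0,0,0,0],[0.6,0,0,0,0],[0.6,0,0,0,0],[0.6,0,0,-20,0],[0.6,0,0,-30,0],[0.6,0,0,-35,0],[0.6,0,0,-35,0],[0.6,0,0,-20,0],[0.8,-0.6,34.4,0,0],[1,-0.6,34.4,0,0],[1,-0.6,34.4,0,0],[1,-0.6,34.4,0,0],[1,-0.6,34.4,0,0]]])

```text
time: 7.43
tool_pos: [0.5395, -0.0935, 0.2114]
tool_rot: [0.0, 0.009, 1.0, -0.0]
force: [0.4, 1.0, -0.6]
width: 0.0852
grasp_force: 0.0
```

Request:
apply_moves(plan=[[[1,0,0,0,0.124],[1,0,0,0,0.124],[1,0,0,0,0.124],[1,0,0,0,0.124],[1,0,0,0,0.124],[1,0,0,0,0.124],[1,0,0,0,0.124],[1,0,0,0,0.124],[1,0,0,0,0.124],[1,0,0,0,0.124],[1,0,0,0,0.121],[1,0,0,0,0],[1,0,0,0,0]]])

```text
time: 8.52
tool_pos: [0.5397, -0.095, 0.2113]
tool_rot: [0.0, 0.634, 0.773, -0.0]
force: [-0.5, -0.9, -0.6]
width: 0.0853
grasp_force: 0.0
```

```bash
python3 - <<'E'
from h import *
o=manip.observe(); print(o['tool_pos'],2*np.degrees(np.arctan2(o['tool_rot'][2],o['tool_rot'][1])))
p=shot('side')
for r in manip.place_of(p,'basket_grip'): print(r['position'],r['confidence'],at_z(p,r['position'],.155))
print(proj(p,[.5405,-.095,.155]))
cv2.imwrite('pics/k3.png',cv2.resize(p['pixels'][240:430,260:420],None,fx=3,fy=3,interpolation=2))
E
```

```text
[ 0.53969802 -0.09503187  0.21134166] 101.28361103200841
[339.2, 279.9] 0.92 [ 0.53797638 -0.09419881  0.155     ]
[270.5, 233.9] 0.7 [0.38883635 0.00049427 0.155     ]
[234.2, 348.0] 0.57 [ 0.35470629 -0.25105984  0.155     ]
[339.9, 291.6] 0.53 [ 0.54108247 -0.11964405  0.155     ]
[np.float64(340.44781467184), np.float64(280.3565966917304)]
```

View pics/k3.png

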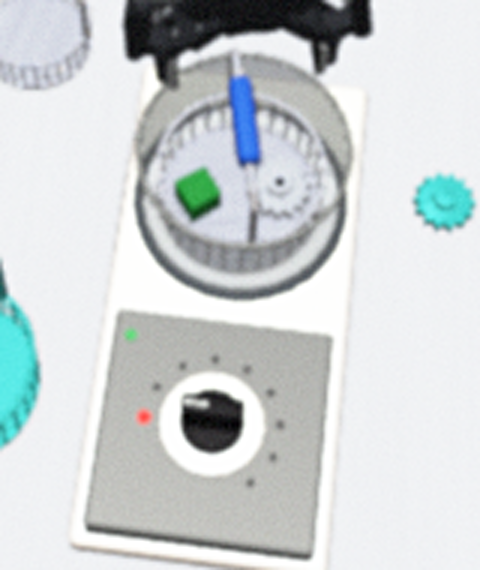

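The mark points to the red dot (crop 143,417), so the timer is at zero. The fingers straddle the blue handle (240,120), and both prints are in the basket. Next: descend, grip and check.

Request:
apply_moves(plan=[[[1,0,0,20,0],[1,0,0,20,0],[1,0,0,20,0],[1,0,0,10,0],[1,0,0,5,0],[0.6,0,0,0,0],[0.3,0,0,0,0],[0.2,0,0,0,0],[0,0,0,0,0],[0,0,0,0,0],[0,0,0,0,0],[0,0,0,0,0],[0,0,0,0,0],[0,0,0,0,0]]])

```text
time: 9.78
tool_pos: [0.5402, -0.0951, 0.1367]
tool_rot: [0.0, 0.636, 0.772, 0.0]
force: [1.7, -0.3, 4.0]
width: 0.0146
grasp_force: 60.7
```

Request:
apply_moves(plan=[[[0,0,0,-2,0],[0,0,0,-4,0],[0,0,0,-6,0],[0,0,0,-8,0],[0,0,0,-9,0],[0,0,0,-9,0],[0,0,0,-9,0],[0,0,0,-9,0],[0,0,0,-9,0],[0,0,0,-9,0],[0,0,0,-9,0],[0,0,0,-9,0],[0,0,0,-9,0],[0,0,0,-9,0],[0,0,0,-8,0],[0,0,0,-7,0],[0,0,0,-5,0],[0,0,0,-3,0],[0,0,0,-2,0],[0,0,0,0,0]]])

```text
time: 11.45
tool_pos: [0.5397, -0.095, 0.2714]
tool_rot: [0.0, 0.636, 0.772, -0.0]
force: [0.4, -0.2, -3.9]
width: 0.0148
grasp_force: 59.6
```

```bash
python3 - <<'E'
from h import *
o=manip.observe(); print(o['tool_pos'],o['force'],o['torque'],o['width'])
p=shot('side'); print(proj(p,[.5402,-.095,.290]),proj(p,[.5402,-.095,.170]))
cv2.imwrite('pics/k4.png',cv2.resize(p['pixels'][200:430,240:440],None,fx=2.6,fy=2.6,interpolation=2))
E
```

```text
[ 0.53974969 -0.09499657  0.27142769] [ 0.36917291 -0.23099328 -3.91151401] [0.00885686 0.01619944 0.01849548] 0.014787423476377596
[np.float64(342.539826689828), np.float64(245.37126232927736)] [np.float64(340.52218040429926), np.float64(276.82228918928325)]
```

View pics/k4.png

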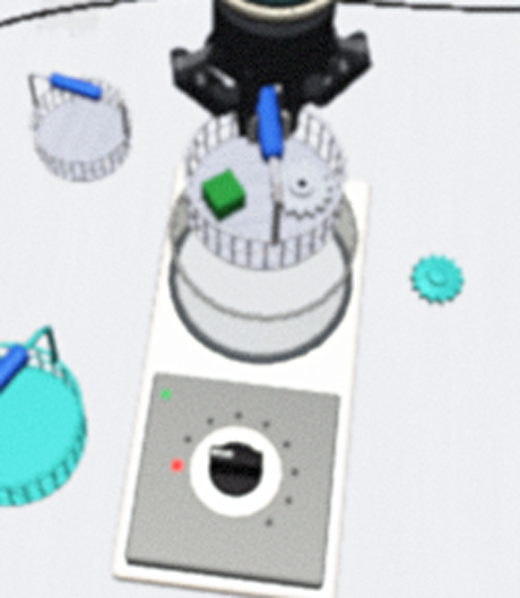

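The basket (crop ~265,190) hangs level above the tub with the cube (223,193) and gear (303,190) inside. I'll hold it for more than 3 s.

Request:
apply_moves(plan=[[[0,0,0,0,0],[0,0,0,0,0],[0,0,0,0,0],[0,0,0,0,0],[0,0,0,0,0],[0,0,0,0,0],[0,0,0,0,0],[0,0,0,0,0],[0,0,0,0,0],[0,0,0,0,0],[0,0,0,0,0],[0,0,0,0,0],[0,0,0,0,0],[0,0,0,0,0],[0,0,0,0,0],[0,0,0,0,0],[0,0,0,0,0],[0,0,0,0,0],[0,0,0,0,0],[0,0,0,0,0]]])

```text
time: 13.17
tool_pos: [0.5397, -0.095, 0.2713]
tool_rot: [0.0, 0.636, 0.772, 0.0]
force: [0.2, -0.4, -2.6]
width: 0.0149
grasp_force: 59.6
```

Request:
apply_moves(plan=[[[0,0,0,0,0],[0,0,0,0,0],[0,0,0,0,0],[0,0,0,0,0],[0,0,0,0,0],[0,0,0,0,0],[0,0,0,0,0],[0,0,0,0,0],[0,0,0,0,0],[0,0,0,0,0],[0,0,0,0,0],[0,0,0,0,0],[0,0,0,0,0],[0,0,0,0,0],[0,0,0,0,0],[0,0,0,0,0],[0,0,0,0,0],[0,0,0,0,0],[0,0,0,0,0],[0,0,0,0,0]]])

```text
time: 14.83
tool_pos: [0.5397, -0.095, 0.2713]
tool_rot: [0.0, 0.636, 0.772, -0.0]
force: [0.3, 0.8, -3.1]
width: 0.0149
grasp_force: 59.6
```

```bash
python3 - <<'E'
from cell import manip
o=manip.observe(); print(o['time'],o['tool_pos'],o['force'],o['grasp_force'])
print(manip.sign_off())
E
```

```text
14.8333 [ 0.53970049 -0.09498788  0.27129706] [ 0.30415372  0.81740053 -3.08185715] 59.63207244873047
the job is handed in; nothing more can be done
None
```

I turned the timer back to its zero stop, then lifted the basket and held it level about 5 cm above the tub rim for over 3 s with both prints in it; I handed the job in while still holding it there, and no verdict was returned.

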